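# Stand up and square a leaning row of weld plates

### The job

Push the leaning row of four metal plates upright and tight together against the jig's backstop, and square their ends flush against the blue side fence. Then stand the yellow keeper on the jig with its flat face snug against the front of the row, roughly centred on it, so the plates stay upright, and let go; leave the bin, can and spanner alone.

Things in the scene. Friction and masses are not known exactly. Their poses are not given: they have to be found in the camera images.
- jig: Fixed stacking jig; place and yaw vary. Origin: inner corner where the faces of backstop and fence meet, at bench height. x runs along the backstop, away from the fence; y points into the backstop (row and keeper lie at negative y); z up. Grey base plate, top 8 mm above the bench, x -20 to 145, y -155 to 30 mm. Its -y and +x sides are open.
- backstop (a point): Jig's backstop, an aluminium profile; point at the middle of its face (jig x = 62, y = 0) at its top edge, 78 mm above the bench; turns with the jig. The upright face is at jig y = 0, the profile is 30 mm thick behind it (y 0 to 30), x -20 to 145.
- fence (a point): Jig's blue side fence; point at the middle of its face (jig x = 0, y = -77) at its top edge, 38 mm above the bench; turns with the jig. The upright face is at jig x = 0, the fence is 20 mm thick (x -20 to 0), y -155 to 0.
- plate1: Loose aluminium colour plate, 100 mm wide (x) x 12 mm thick (y) x 64 mm tall (z), about 0.2 kg; origin at the centre of its 100 x 12 mm foot. Starts leaning 22 degrees, top towards the backstop, foot out, its end 6 to 30 mm short of the fence (each differently); plate1 leans on the backstop itself.
- plate2: Loose copper colour plate, 100 mm wide (x) x 12 mm thick (y) x 64 mm tall (z), about 0.2 kg; origin at the centre of its 100 x 12 mm foot. Starts leaning 22 degrees, top towards the backstop, foot out, its end 6 to 30 mm short of the fence (each differently); plate2 leans on plate1.
- plate3: Loose aluminium colour plate, 100 mm wide (x) x 12 mm thick (y) x 64 mm tall (z), about 0.2 kg; origin at the centre of its 100 x 12 mm foot. Starts leaning 22 degrees, top towards the backstop, foot out, its end 6 to 30 mm short of the fence (each differently); plate3 leans on plate2.
- plate4: Loose copper colour plate, 100 mm wide (x) x 12 mm thick (y) x 64 mm tall (z), about 0.2 kg; origin at the centre of its 100 x 12 mm foot. Starts leaning 22 degrees, top towards the backstop, foot out, its end 6 to 30 mm short of the fence (each differently); plate4, outermost, leans on plate3, its foot about 75 mm out from the backstop. Pushing the row in at the foot takes up to about 20 N.
- keeper: Loose yellow steel bookend, 0.7 kg, standing on the bench, yaw varies. Flat face 80 mm wide (x), 60 mm tall (z), looking to +y; origin at the middle of its lower edge. Face panel 8 mm thick (y -8 to 0); behind it a central upright web (the grip) 12 mm thick (x -6 to 6), y -53 to -8, 60 mm tall; foot plate 80 mm wide, y -53 to -8, 6 mm thick.
- stud_bin: Bystander: green open bin 150 x 100 x 60 mm, origin under its centre; leave alone.
- spray_can: Bystander: red can 60 mm across, 160 mm tall, origin under its centre; leave alone.
- spanner: Bystander: spanner 170 mm long lying on the bench, origin under its middle; leave alone.
There are look-alikes about, which are no part of the job. Leave any purple look-alike of the plate1 alone. Leave any purple look-alike of the plate4 alone.

How it is judged:
By the outcome, as a careful person would: the job done as asked, in the order asked, and still so for the second after the job is handed in, with the robot touching nothing.
It also fails if it takes over 69 s, if anything falls off the work surface, if the arm or the gripper's body presses on something with over 40 N, if the wrist force passes 120 N, or if a joint passes its speed limit or range.

### The arm

A 6-joint arm with a two-finger parallel gripper is mounted at the origin on the work surface. World frame = base frame: x ahead of the robot, y to its left, z up, the work surface at z = 0. Lengths are in m, angles in rad, forces in N, time in s.
With the tool pointing down it reaches from about 0.3 to 0.75 m from the base axis. Payload 8.5 kg.
Tool frame: the origin (TCP) lies midway between the tips of the shut fingers; the grasp point (between the pads) lies 19 mm behind it; z points along the fingers, y is the line along which they close (so a half turn about z gives the same grasp; the last joint's range is limited). The gripper opens to 88 mm and grips with 3 to 60 N. Pads are 18 mm wide; open, the fingers measure 123 mm over their backs; the gripper's body (75 mm by 187 mm) begins 45 mm behind the grasp point.
Start: joints at [-1.42, 0.381, 1.297, -0, 1.464, -0.215], TCP at [0.197, -0.514, 0.239] pointing down, gripper open.
Joint ranges: [-3.11, 3.11], [-0.89, 2.33], [0.22, 2.48], [-1.42, 4.56], [0.17, 2.85], [-2.88, 2.88]. Speed limits (rad/s): [2.39, 2.39, 3.14, 3.14, 3.14, 3.14].

### API

Orientations are given as a rotation vector (axis times angle).
In Python, from plant import * gives the robot as it stands. Calls block until the motion is done:
- move_to(position, orientation): joint-space move of the TCP to a pose.
- move_straight(position, orientation=None, feed=0.15): straight line of the TCP; orientation=None keeps the orientation; feed is the mean speed in m/s.
- move_joints(angles): joint-space move.
- grip(opening, newtons=None): opening from 0.0 (shut) to 1.0 (fully open); newtons is the grip in N (None keeps the last); returns when the fingers have stopped.
- pause(seconds).
- solve_ik(position, orientation): joint angles nearest the present ones, or None.
- get_image(name): name is "scene" or "top" or "wrist"; returns a dict with "pixels" (480x640x3 uint8, blue, green, red), "range_z" (480x640 float32, m along the optical axis (not along the pixel's ray), 0 where there is no reading), "vfov" (degrees; the focal length in pixels is half the picture's height over the tangent of half this angle, whatever the lens; pixels are square), "cx", "cy" (the principal point, pixels), "dist_coeffs" ([k1, k2, p1, p2, k3] as OpenCV has them; the pictures are not rectified), "rvec" (rotation vector, rad) and "tvec" (3), from world to camera coordinates, as OpenCV has them; the wrist camera has in their place "hand_eye" (4x4, takes a point from camera to tool coordinates, whose origin is the TCP and whose axes are the flange's). Camera axes: x right, y down, z forward; pixel columns grow to the right and rows downward; lengths in m; the calibration is good to about 2 mm. A picture is of the moment at which its call begins: read the wrist's pose just before it.
A pose or a line that the arm cannot do raises IKError and nothing moves.
- close_job(): hands the job in; it is judged then, once.
Readings, each from a call of its own:
- current_time_s(): time.
- current_joint_positions(): joint angles.
- current_qvel(): joint speeds.
- current_effort(): joint torques, N m.
- current_tcp_pos(): TCP position.
- current_eef_rot(): TCP orientation.
- current_wrist_force(): force on the tool from outside, world axes, zero at the start.
- current_ft_torque(): the same for the moment, N m.
- current_finger_gap(): opening from 0.0 (shut) to 1.0 (fully open).
- current_grip_force(): force on a finger pad.
Only numpy, scipy, OpenCV 4.12 (cv2) and the standard library are available. Lean on these libraries where they do the work, as an engineer would, in place of code of your own. Each camera call takes 0.05 s, during which the arm holds its last target. There are 200 camera calls.

## Working session

There is one attempt and no reset: what is moved stays moved. The work goes in short steps, each a Python script; the robot and the scene stay as the last script left them, time stands still between calls to the robot, and variables do not carry over. Pictures are saved under pics/ and viewed, at most 10 in all, crops included, and the job is handed in when it is done.

```bash
ls; mkdir -p pics
cat > h.py <<'E'
from plant import *
import numpy as np, cv2, pickle
from scipy.spatial.transform import Rotation as R
def snap(n, png=None):
    if n=="wrist":
        p=np.array(current_tcp_pos()); r=R.from_rotvec(current_eef_rot()).as_matrix()
    im=get_image(n)
    f=240/np.tan(np.radians(im["vfov"])/2)
    K=np.array([[f,0,im["cx"]],[0,f,im["cy"]],[0,0,1]])
    uv=np.stack(np.meshgrid(np.arange(640.),np.arange(480.)),-1).reshape(-1,1,2)
    n_=cv2.undistortPoints(uv,K,np.array(im["dist_coeffs"],float)).reshape(480,640,2)
    z=im["range_z"]; c=np.dstack([n_[...,0]*z,n_[...,1]*z,z]).astype(float)
    if n=="wrist":
        H=np.array(im["hand_eye"]); w=(c@H[:3,:3].T+H[:3,3])@r.T+p
    else:
        Rm=R.from_rotvec(np.ravel(im["rvec"])).as_matrix(); w=(c-np.ravel(im["tvec"]))@Rm
    w[z<=0]=np.nan
    if png: cv2.imwrite("pics/"+png,im["pixels"])
    return im["pixels"],w
E
python3 - <<'E'
from h import *
for n in("scene","top"):
    p,w=snap(n,n+"0.png"); np.savez(n+"0.npz",p=p,w=w)
print(current_eef_rot(),current_time_s())
E
```

```text
pics
[-3.08796255e+00 -5.71193135e-01 -7.82959194e-05] 0.1
```

View pics/scene0.png

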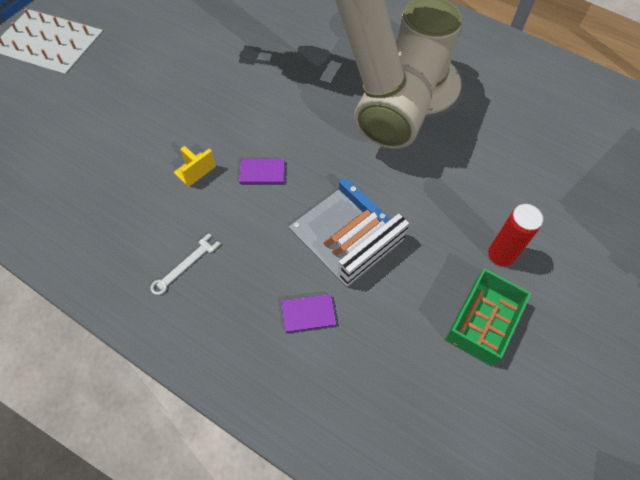

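View pics/top0.png

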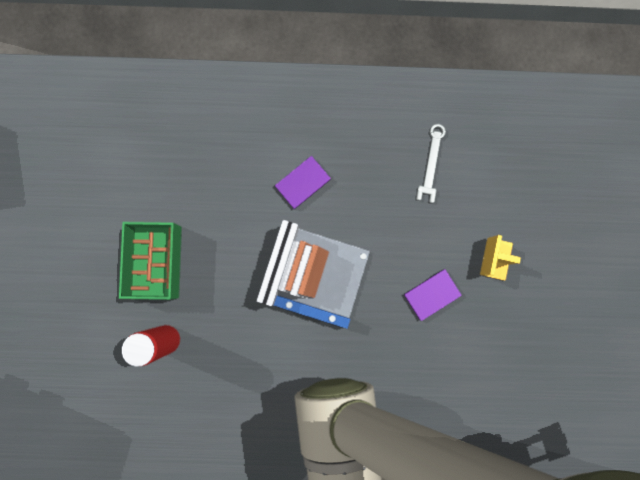

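The top view shows the jig around (315,275), with the backstop on the left (the white/dark profile at 280,262) and the blue fence at the bottom (312,312). The plates are at about (305,268) and the keeper at (500,258), with its web pointing right. The purple look-alikes are at (303,182) and (433,295). Next I'll measure from the point cloud.

Run:
```python
from h import *
d=np.load("top0.npz");p=d["p"].astype(int);w=d["w"]
b,g,r=p[...,0],p[...,1],p[...,2]
def rep(n,m):
    q=w[m]; c,s,a=cv2.minAreaRect(q[:,:2].astype(np.float32)); print(n,len(q),np.round(c,4),np.round(s,4),round(a,1),"z",np.round(np.percentile(q[:,2],[5,50,95]),4)); print(np.round(cv2.boxPoints((c,s,a)),4).tolist())
vv,uu=np.mgrid[:480,:640]
z=w[...,2]
J=(uu>240)&(uu<385)&(vv>210)&(vv<335)
er=lambda m:cv2.erode(m.astype(np.uint8),np.ones((2,2)))>0
rep("back",J&(abs(z-.078)<.005)&(uu<300)&(abs(r-b)<30))
rep("fence",J&(b>r+60)&(abs(z-.038)<.006))
rep("base",J&(abs(z-.008)<.005)&(abs(r-b)<40)&(b>60))
K=(uu>470)&(uu<530)&(vv>225)&(vv<290)&(r>b+80)
rep("keep",K); rep("keeptop",K&(z>.052)); rep("keepfoot",K&(z<.012))
rep("copper",J&(r>b+40)&(z>.02))
for a in np.r_[0:1]:
  pass
pur=(b>g+60)&(r>g+40);n,l,s,c=cv2.connectedComponentsWithStats(pur.astype(np.uint8))
for i in range(1,n):
  if s[i,4]>200: rep("purple",l==i)
rep("spanner",(uu>410)&(uu<450)&(vv>120)&(vv<206)&(b>140))
print(z[60:200:40,500])
```

```text
back 1374 [0.5075 0.1383] [0.0671 0.1656] 74.3 z [0.0753 0.0786 0.0813]
[[0.4187000095844269, 0.12839999794960022], [0.5781999826431274, 0.0835999995470047], [0.5963000059127808, 0.14820000529289246], [0.43689998984336853, 0.19300000369548798]]
fence 712 [0.4176 0.0874] [0.1543 0.0199] 74.2 z [0.0356 0.0385 0.0415]
[[0.38690000772476196, 0.01590000092983246], [0.40610000491142273, 0.010499999858438969], [0.448199987411499, 0.15889999270439148], [0.42899999022483826, 0.16429999470710754]]
base 4226 [0.4983 0.088 ] [0.2562 0.3008] 1.7 z [0.0032 0.0079 0.0111]
[[0.36570000648498535, 0.23440000414848328], [0.3747999966144562, -0.06620000302791595], [0.6309999823570251, -0.058400001376867294], [0.6218000054359436, 0.24220000207424164]]
keep 1050 [ 0.5312 -0.3098] [0.0627 0.0956] 62.2 z [nan nan nan]
[[0.47429999709129333, -0.31529998779296875], [0.558899998664856, -0.3598000109195709], [0.588100016117096, -0.3043000102043152], [0.503600001335144, -0.2597000002861023]]
keeptop 358 [ 0.5368 -0.2949] [0.0553 0.0799] 78.5 z [0.0548 0.0603 0.063 ]
[[0.4921000003814697, -0.3140999972820282], [0
[... 576 characters left out ...]
464], [0.46209999918937683, 0.1420000046491623]]
purple 1424 [nan nan] [0. 0.] 0.0 z [nan nan nan]
[[nan, nan], [nan, nan], [nan, nan], [nan, nan]]
purple 1496 [ 0.46   -0.1626] [0.0599 0.1023] 32.0 z [nan nan nan]
[[0.4074000120162964, -0.13519999384880066], [0.4616999924182892, -0.22190000116825104], [0.512499988079071, -0.19009999930858612], [0.45820000767707825, -0.10339999943971634]]
spanner 784 [ 0.7402 -0.1573] [0.0329 0.173 ] 78.6 z [nan nan nan]
[[0.6521999835968018, -0.15629999339580536], [0.8217999935150146, -0.19059999287128448], [0.8282999992370605, -0.1582999974489212], [0.6586999893188477, -0.12409999966621399]]
[-7.46215533e-01 -4.41410618e-04 -3.32533423e-03 -7.83204108e-04]
```

The jig corner is at (0.448, 0.159) with yaw −15.7°; the backstop and fence estimates agree to about 0.3 mm. The keeper's face centre is at (0.542, −0.268) with yaw about −11.7°. Sizes and heights match the given dimensions, so I'll push the row at the foot with two spread fingers.

```bash
cat >> h.py <<'E'
C=np.array([.448,.1588]); YAW=-15.7
def J(x,y,z):  # jig mm -> world m
    a=np.radians(YAW); c,s=np.cos(a),np.sin(a)
    return np.array([C[0]+(c*x-s*y)/1e3, C[1]+(s*x+c*y)/1e3, z/1e3])
def toJ(p):
    a=np.radians(YAW); c,s=np.cos(a),np.sin(a); d=(np.array(p)[:2]-C)*1e3
    return np.array([c*d[0]+s*d[1], -s*d[0]+c*d[1], p[2]*1e3])
def ori(psi): return (R.from_euler('z',psi,degrees=True)*R.from_euler('x',180,degrees=True)).as_rotvec()
def FJ():
    f=np.array(current_wrist_force()); a=np.radians(YAW); c,s=np.cos(a),np.sin(a)
    return np.array([c*f[0]+s*f[1],-s*f[0]+c*f[1],f[2]])
def push(a,b,step,lim,axis,feed=.04):
    """jig points a->b in steps until force change along axis exceeds lim"""
    a,b=np.array(a,float),np.array(b,float); f0=FJ(); n=int(np.ceil(np.linalg.norm(b-a)/step))
    for k in range(1,n+1):
        move_straight(J(*(a+(b-a)*k/n)),feed=feed); f=FJ()-f0
        if abs(f[axis])>lim: break
    print("push end",np.round(toJ(current_tcp_pos()),1),"f",np.round(f,1),"t",current_time_s())
E
python3 - <<'E'
from h import *
for n,p,o in[("row",J(58,-57,20),74.3),("end",J(150,-24,30),164.3),("end2",J(109,-24,30),164.3),("end3",J(109,-24,30),-15.7),("kp",J(50,-78,29),74.3),("kg",[.536,-.298,.021],78.3)]:
    q=solve_ik(p,ori(o)); print(n,None if q is None else np.round(q,2))
grip(.6,20)
move_to(J(58,-112,120),ori(74.3)); print(current_time_s(), FJ())
move_straight(J(58,-112,20),feed=.12)
f0=FJ()
move_straight(J(58,-92,20),feed=.08)
print(FJ()-f0,current_time_s())
push((58,-92,20),(58,-66,20),6,32,1,.05)
E
```

```text
row [-0.06  0.57  1.73  0.    0.84  0.21]
end [-0.04  0.67  1.44  0.    1.03 -1.34]
end2 [-0.02  0.63  1.55  0.    0.96 -1.32]
end3 [-0.02  0.63  1.55  0.    0.96  1.82]
kp [-0.1   0.54  1.77  0.    0.83  0.17]
kg [-0.7   0.71  1.39  0.    1.04 -0.5 ]
3.0083 [-0.30637064 -0.31326641 -0.42119025]
[-0.68488473  0.40146548 -0.74186279] 4.3917
push end [ 58.  -65.8  20. ] f [ 0.7 -1.1 -0.6] t 5.6417
```

Run:
```python
from h import *
push((58,-66,20),(58,-50,20),1.5,25,1,.04)
p,w=snap("top","top1.png"); np.savez("top1.npz",p=p,w=w)
cv2.imwrite("pics/top1c.png",cv2.resize(p[200:345,220:400],None,fx=4,fy=4))
```

```text
push end [ 57.8 -59.6  20.1] f [ -1.2 -34.6   5.7] t 7.3917
```

View pics/top1c.png

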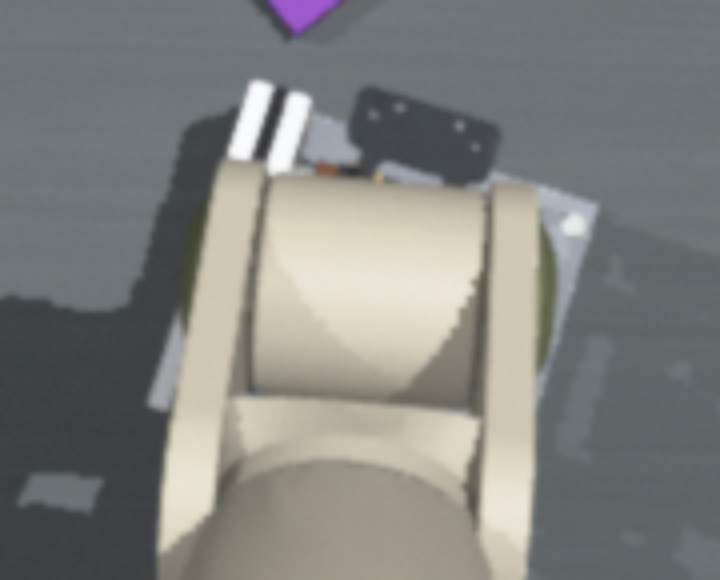

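The arm hides the jig in the top view. The force jumped at y = −59.6, about where a tight row should stop. I'll back off and look with the wrist camera from above.

Run:
```python
from h import *
move_straight(J(58,-70,20),feed=.1)
move_straight(J(58,-75,130),feed=.2)
move_to(J(125,-45,190),ori(164.3)); pause(.2)
for n in("wrist","scene"):
    p,w=snap(n,n+"2.png"); np.savez(n+"2.npz",p=p,w=w)
    if n=="scene": cv2.imwrite("pics/s2c.png",cv2.resize(p[160:300,270:430],None,fx=4,fy=4))
    else:
        q=w.reshape(-1,3); q=q[np.isfinite(q).all(1)&(q[:,2]>.06)&(q[:,2]<.09)]
        a=np.array([toJ(v) for v in q[::5]]); 
        for x in(30,60,80,95,105,115,125):
            s=a[abs(a[:,0]-x)<2]; s=s[(s[:,1]>-90)]; print(x,len(s),s.size and np.round([s[s[:,2]>75][:,1].min() if (s[:,2]>75).any() else 0,s[s[:,2]<74][:,1].min() if (s[:,2]<74).any() else 0,np.median(s[s[:,2]<75][:,2])],1))
print(current_time_s())
```

```text
30 138 [ -0.9 -49.1  70.7]
60 132 [ -1.2 -48.5  70.7]
80 107 [ -0.5 -48.6  70.7]
95 108 [ -1.1 -48.6  70.6]
105 106 [ -0.9 -48.7  70.6]
115 57 [ -0.5 -46.4  70.1]
125 46 [-1.4 -1.6 68. ]
10.1083
```

View pics/wrist2.png

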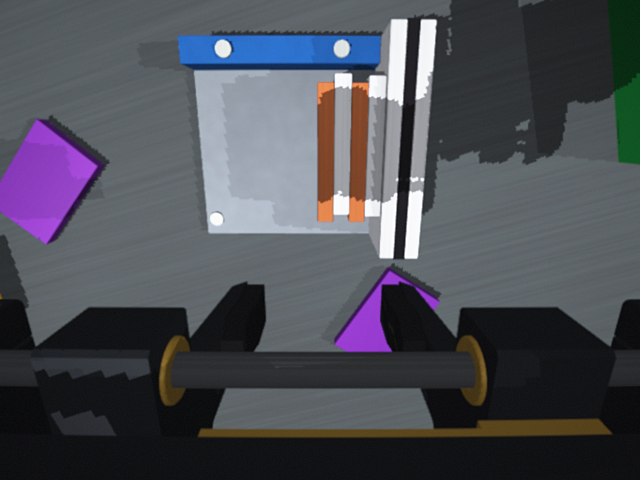

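View pics/s2c.png

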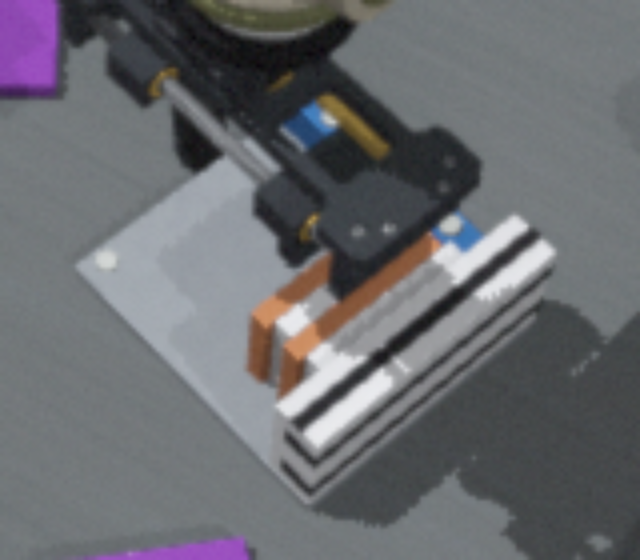

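The row is upright and tight: its front is at y ≈ −48.6, tops at about 71 mm, and the ends are staggered (wrist view, bottom ends at rows 215–222). Next I'll push the ends to the fence.

Run:
```python
from h import *
grip(.06,20)
move_to(J(142,-24.8,120),ori(164.3))
move_straight(J(142,-24.8,28),feed=.15)
f0=FJ(); move_straight(J(128,-24.8,28),feed=.08); print(np.round(FJ()-f0,1))
push((128,-24.8,28),(114,-24.8,28),3,20,0,.05)
push((*toJ(current_tcp_pos())[:1],-24.8,28),(104,-24.8,28),1,12,0,.03)
move_straight(J(130,-24.8,28),feed=.12)
move_straight(J(135,-45,190),feed=.25); pause(.15)
p,w=snap("wrist","wrist3.png"); np.savez("wrist3.npz",p=p,w=w)
cv2.imwrite("pics/w3c.png",cv2.resize(p[10:280,170:460],None,fx=2,fy=2))
print(current_time_s())
```

```text
[ 0.4  0.4 -0.8]
push end [113.7 -24.8  28. ] f [-1.  -0.7 -0. ] t 13.675
push end [109.1 -24.7  28.9] f [13.3 -0.8 -0.9] t 15.675
17.025
```

View pics/w3c.png

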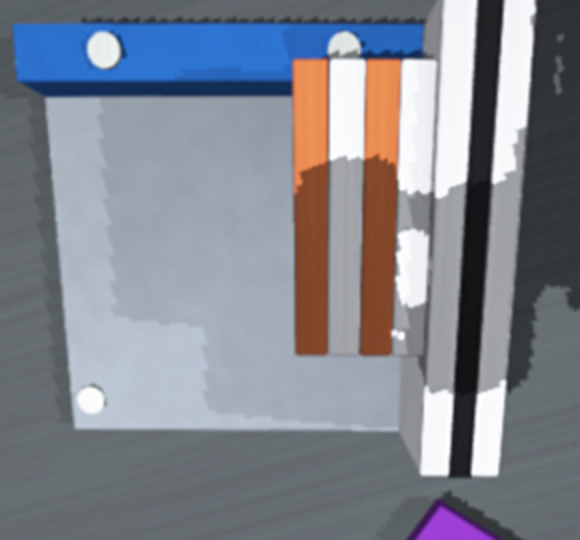

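All four ends are now flush (one straight line at row 58 at the fence and row 353 at the far end), and the row is still tight. Next is the keeper: a closer look from above, then the grasp.

Run:
```python
from h import *
grip(.45,30)
move_to([.52,-.39,.21],ori(78.3)); pause(.15)
p,w=snap("wrist","wrist4.png"); np.savez("wrist4.npz",p=p,w=w)
p=p.astype(int); m=(p[...,2]>p[...,0]+80)&(p[...,1]>p[...,0]+50)&(w[...,2]>.052)&(w[...,2]<.068)&(abs(w[...,0]-.54)<.08)&(abs(w[...,1]+.29)<.08)
q=w[m]; print(len(q),np.round(np.median(q[:,2]),4))
np.save("kt.npy",q)
# panel edge/yaw: fit front edge, coarse frame then refine
yaw=-11.7
for _ in range(4):
    a=np.radians(yaw); ex=np.array([np.cos(a),np.sin(a)]); ey=np.array([-ex[1],ex[0]])
    X=q[:,:2]@ex; Y=q[:,:2]@ey; top=np.percentile(Y,99.5); pan=Y>top-.008-.001
    x0=(np.percentile(X[pan],.5)+np.percentile(X[pan],99.5))/2
    bins=np.arange(x0-.036,x0+.037,.006); e=[(b,np.percentile(Y[pan&(abs(X-b)<.003)],97)) for b in bins if (pan&(abs(X-b)<.003)).sum()>5]
    k=np.polyfit(*np.array(e).T,1); yaw+=np.degrees(np.arctan(k[0]))
web=Y<top-.014
print("yaw",yaw,"W",np.ptp(np.percentile(X[pan],[.5,99.5])),"origin",x0*ex+top*ey,"web dx",np.median(X[web])-x0,"web y",np.percentile(Y[web],[1])-top,current_time_s())
```

```text
2172 0.0587
yaw -11.206351806575125 W 0.07925504837347463 origin [ 0.53897993 -0.27109198] web dx -0.00021200191297632287 web y [-0.05271699] 19.6083
```

The width (79 mm), web depth (53 mm) and top height (59 mm) all match the keeper. Grasping the web now.

Run:
```python
from h import *
a=np.radians(-11.3); ey=np.array([-np.sin(a),np.cos(a)]); g=np.array([.539,-.2711])-.031*ey
psi=-11.3+90
move_straight([*g,.10],ori(psi),feed=.25)
move_straight([*g,.021],feed=.12)
grip(0,45); print(current_finger_gap()*88,current_grip_force())
move_straight([*g,.14],feed=.2); print(FJ())
move_to(J(50,-112,120),ori(90+YAW)); pause(.2)
p,w=snap("scene"); cv2.imwrite("pics/s5c.png",cv2.resize(p[100:300,220:440],None,fx=3,fy=3)[:600])
print(current_time_s(),current_finger_gap()*88)
```

```text
11.828547997506636 44.993881210684776
[-0.22350516  0.15361695 -6.69134567]
23.9583 12.109403263850899
```

View pics/s5c.png

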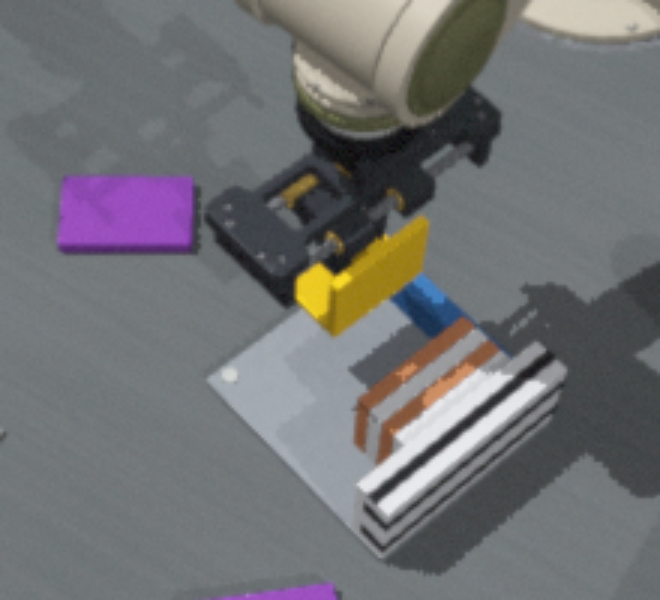

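The keeper is held level in front of the upright row. Setting it down and pressing it up to the row.

Run:
```python
from h import *
move_straight(J(50,-105,60),feed=.2)
move_straight(J(50,-105,30.5),feed=.1)
push((50,-105,30.5),(50,-105,27.5),.5,3,2,.02)
z=toJ(current_tcp_pos())[2]+.2
push((50,-105,z),(50,-86,z),4,25,1,.06)
push((50,-86,z),(50,-72,z),.7,14,1,.03)
pause(.2); print(np.round(FJ(),1))
p=toJ(current_tcp_pos())
grip(.35); pause(.2); print(current_finger_gap()*88)
move_straight(J(50,p[1],110),feed=.15)
move_straight(J(50,-135,215),feed=.25); pause(.2)
im,w=snap("wrist","wrist6.png"); np.savez("wrist6.npz",p=im,w=w)
q=w.reshape(-1,3); q=q[np.isfinite(q).all(1)&(q[:,2]>.055)&(q[:,2]<.075)]; a=np.array([toJ(v) for v in q[::3]])
for x in(20,35,50,65,80,95):
    s=a[(abs(a[:,0]-x)<2)&(a[:,1]>-130)&(a[:,1]<5)]; h=s[s[:,2]>69.5]; print(x,len(s),np.round([h[:,1].min(),np.median(h[:,2])],1) if len(h) else 0)
print(current_time_s())
```

```text
push end [  50.  -105.    29.3] f [-1.6 -0.7  8.6] t 25.6
push end [ 50.  -85.8  29.5] f [ 2.5  2.  -7.4] t 26.85
push end [ 49.9 -79.8  29.5] f [  0.3 -14.6   1.4] t 29.6
[  0.6 -14.4  -4.7]
30.846912442775107
20 141 [-48.4  70.7]
35 145 [-49.1  70.9]
50 242 [-49.1  70.7]
65 140 [-49.1  70.9]
80 142 [-49.1  70.7]
95 123 [-49.1  70.8]
32.0333
```

View pics/wrist6.png

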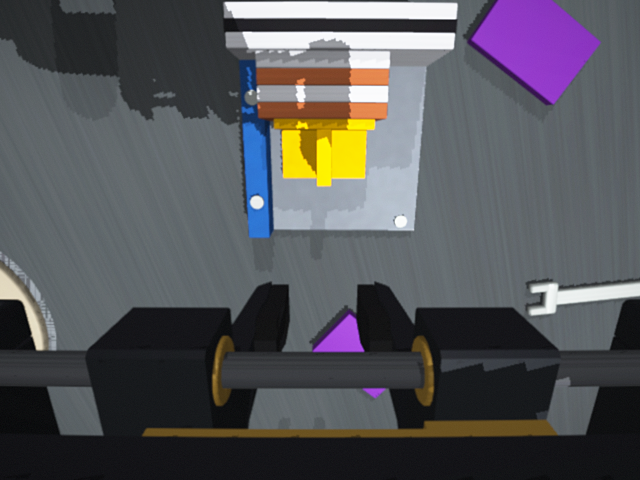

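The keeper stands against the row, centred on it (keeper columns 273–375, row 257–388). One zoomed check for a gap and for flush ends before handing in.

Run:
```python
from h import *
d=np.load("wrist6.npz");p,w=d["p"],d["w"]
cv2.imwrite("pics/w6c.png",cv2.resize(p[40:200,235:400],None,fx=3.5,fy=3.5,interpolation=cv2.INTER_CUBIC))
q=w.reshape(-1,3);c=p.reshape(-1,3).astype(int)
k=np.isfinite(q).all(1)&(abs(q[:,2]-.068)<.003)&(c[:,1]>c[:,0]+50)&(c[:,1]>120)&(c[:,2]>c[:,0]+80)
a=np.array([toJ(v) for v in q[k]]); a=a[(a[:,1]>-60)&(a[:,1]<-40)]
for x in(15,30,50,70,85):
    s=a[abs(a[:,0]-x)<4]; print(x,len(s),np.round([s[:,1].min(),s[:,1].max()],1) if len(s) else 0)
```

```text
15 48 [-56.5 -51.9]
30 80 [-57.2 -40.3]
50 84 [-59.5 -52. ]
70 152 [-57.2 -40.3]
85 198 [-57.2 -40.2]
```

View pics/w6c.png

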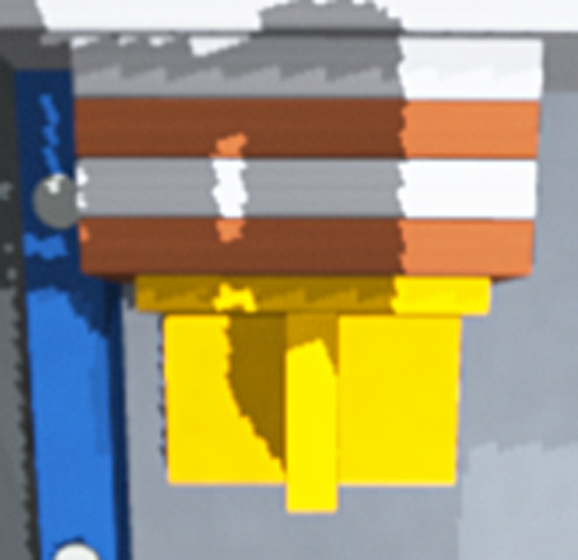

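The keeper's back edge is at y = −57.2 at x = 30, 70 and 85, which is the row front (−49.1) plus its 8 mm panel, so it is snug and square. The plate ends are in line. Handing in.

```bash
python3 -c "
from h import *
print(close_job(),current_time_s())"
```

```text
the job is handed in; nothing more can be done
the job is handed in; nothing more can be done
```

The job is handed in, with no verdict shown: the four plates stand upright and tight against the backstop, with their ends flush to the blue fence; the keeper is released, snug and centred on the row; and the robot clock read about 32 s just before hand-in.

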